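Dispense one spacer ring and push it onto the green square

TASK

Press the black plunger of the ring dispenser all the way down once and let it come back up, so that exactly one bronze spacer ring comes out onto the bench. Then push that ring flat along the bench top, without lifting it, until all of it lies within the green square, and leave it there. Leave the other rings in the dispenser and do not disturb the egg, canister, goblet foot or file.

Things in the scene. Friction and masses are not known exactly. Their poses are not given: they have to be found in the camera images.
- dispenser: Fixed ring dispenser. Origin: on the bench top (z = 0), on the ring magazine's centre line; z up; rings come out to its -x side. Magazine: grey square tube, 51 x 51 mm outside, 36 mm high, open on top, exit slot 12.5 mm high at the foot of its -x face. Behind it, from x = 25 to 150 mm, a blue housing 51 mm wide, 46 mm high. Holds three rings.
- ring_exit (a point): On the bench, 62 mm from the dispenser's origin on its -x side: about where the ring's centre stands after a full press (after a press slower than 0.1 m/s; a fast one throws it further). The plunger drives a pusher that moves the lowest ring out here over the bare bench; it draws back as the plunger rises, the next ring drops down, and another press would eject that too.
- plunger_top (a point): Centre of the flat top of the plunger, a black disc 36 mm across and 8 mm thick, on a steel rod over the blue housing, 75 mm from the dispenser's origin along its +x. Top 84 mm above the bench at rest, 52 mm when fully down. Moves straight down.
- plunger (a joint): Plunger travel in m: 0 at rest (up), 0.032 fully down. The spring needs 3.5 N to start and 7.5 N at the bottom; with the rings' friction and 40 N s/m of damping a press at 0.04 m/s takes up to 10 to 20 N, so do not stop at less. Springs back by itself within a second when let go.
- ring_a: Bronze spacer ring, outside diameter 40 mm, hole 26 mm, 10 mm thick, about 64 g; the lowest of the three in the magazine, the one that comes out first. Origin: centre of its underside, z along the ring's axis.
- ring_b: Equal ring, the middle one of the stack; must stay in the magazine. Origin: centre of its underside.
- ring_c: Equal ring, the top one of the stack; must stay in the magazine. Origin: centre of its underside.
- green_square: Green square painted on the bench top, 100 x 100 mm, no height to speak of. Origin: its centre; x and y along its edges.
- red_square: Red square painted on the bench top, 100 x 100 mm, on the other side; not to be used. Origin: its centre.
- egg: Yellow glass egg standing on a ground flat foot, 54 mm across, 67 mm high; loose. Origin: centre of its underside.
- canister: Closed screw-top aluminium canister, 67 mm across, 97 mm high; loose. Origin: centre of its underside.
- goblet_foot: Clear goblet foot with a stub of stem, 76 mm across, 40 mm high; loose. Origin: centre of its underside.
- diamond_file: Diamond-coated hand file lying on the bench, 200 mm long, 22 mm wide, 15 mm high, orange handle; loose. Origin: on the bench at mid-length; x from handle to tip.
There are look-alikes about, which are no part of the job. Of the things that look like the dispenser, the largest one is meant.

How it is judged:
By the outcome, as a careful person would: the job done as asked, in the order asked, and still so for the second after the job is handed in, with the robot touching nothing.
It also fails if it takes over 54 s, if anything falls off the work surface, if the arm or the gripper's body presses on something with over 40 N, if the wrist force passes 120 N, or if a joint passes its speed limit or range.

ROBOT

A 6-joint arm with a two-finger parallel gripper is mounted at the origin on the work surface. World frame = base frame: x ahead of the robot, y to its left, z up, the work surface at z = 0. Lengths are in m, angles in rad, forces in N, time in s.
With the tool pointing down it reaches from about 0.3 to 0.95 m from the base axis. Payload 3.1 kg.
Tool frame: the origin (TCP) lies between the finger pads; the fingertips stand 17 mm ahead of it and the grasp point (between the pads) lies 2 mm behind it; z points along the fingers, x is the direction in which the jaws open and shut, and the axes are right-handed (so a half turn about z gives the same grasp; the last joint's range is limited). The gripper opens to 85 mm and grips with 20 to 120 N. Pads are 22 mm wide; open, the fingers measure 114 mm over their backs; the gripper's body (76 mm by 85 mm) begins 54 mm behind the grasp point. The pads swing forward as they close: fully open they stand 13 mm farther back than shut.
Start: joints at [1.246, 0.308, 1.634, -0, 1.2, -0.07], TCP at [0.158, 0.605, 0.248] pointing down, gripper open.
Joint ranges: [-3.06, 3.06], [-0.79, 1.96], [0.05, 2.63], [-1.19, 4.34], [0.05, 2.64], [-2.94, 2.94]. Speed limits (rad/s): [2.79, 2.79, 3.14, 3.14, 3.14, 3.14].

INTERFACE

Orientations are given as [roll, pitch, yaw] about the fixed x, y, z axes, in that order (R = Rz(yaw) Ry(pitch) Rx(roll)).
In Python, from cell import bot, optics, close_job gives the robot as it stands. The module is installed in compiled form; this text tells all that it offers.
- The arm moves only by the tool apply_moves, never from a script. Its argument "deltas" is a list of rows, each an object of numbers: "x", "y", "z": the shift along the world's x, y, z in mm; "wx", "wy", "wz": the turn, a rotation vector about the world's x, y, z in degrees. A call has 1 to 10 rows; each row is the pose to reach, as a shift and turn from the pose commanded when the call began; what a row does not reach only later rows make up. A row lasts 1/10 s, in which the tool goes at most 50 mm and 8.59 degrees, less where a joint would pass 70% of its speed; a pose out of reach is approached as far as the arm can. A call with a gripper value outside its range is refused whole. "fingers" is the opening in per cent of the stroke, from 0 (shut) to 100 (fully open), set as the call begins (left out, the last holds). The fingers move at their own pace and stop on an object; "force" is the grip in N (left out, the last holds). Time passes only in rows, so rows that repeat a pose let the fingers close. It gives the time, the measured TCP pose, the force and the opening at its end, in the units of the state.
- bot.observe(): the state, without advancing time (a new reading comes with each control period).
- optics.capture(name): name is "scene" or "top" or "wrist"; returns a dict with "image" (420x560x3 uint8, red, green, blue), "depth" (420x560 float32, m along the optical axis (not along the pixel's ray), 0 where there is no reading), "camera_matrix" (3x3 intrinsics, pixels), "R" (3x3) and "t" (3): a world point X has camera coordinates R X + t. Camera axes: x right, y down, z forward; pixel columns grow to the right and rows downward; lengths in m; the calibration is good to about 2 mm. The wrist camera is an equidistant fisheye: a pixel r from the principal point sees the ray r / f radians off the axis. A picture is of the moment at which its call begins.
- close_job(): hands the job in, once; it reports no verdict.
The state is a dict: "time_s": time; "qpos": joint angles; "qvel": joint speeds; "joint_torque": joint torques, N m; "ee_pos": TCP position; "tool_rot": TCP orientation; "force": force on the tool from outside, world axes, zero at the start; "torque": the same for the moment, N m; "opening": finger opening in m.
Only numpy, scipy, OpenCV 4.12 (cv2) and the standard library are available. Lean on these libraries where they do the work, as an engineer would, in place of code of your own. Each camera call takes 0.05 s, during which the arm holds its last target.

## Working session

There is one attempt and no reset: what is moved stays moved. The work goes in short steps, Python scripts to look and compute and a tool call to move; the robot and the scene stay as the last step left them, time stands still between calls to the robot, and variables do not carry over. Pictures are saved under pics/ and viewed, and the job is handed in when it is done.

Besides the shell and the picture viewer there is one more tool, called by a JSON object that holds its "op" and its "data", one argument or row to a line. apply_moves: Moves the arm, as the interface text tells. Its arguments: {"type":"object","properties":{"deltas":{"type":"array","items":{"type":"object","properties":{"x":{"type":"number"},"y":{"type":"number"},"z":{"type":"number"},"wx":{"type":"number"},"wy":{"type":"number"},"wz":{"type":"number"}}}},"fingers":{"type":"number"},"force":{"type":"number"}},"required":["deltas"]}

```bash
mkdir -p pics
python3 - <<'E'
from cell import bot, optics
import cv2,numpy as np,pickle
print(bot.observe())
for n in ["scene","top"]:
    c=optics.capture(n); pickle.dump(c,open(n+".pkl","wb"))
    cv2.imwrite(f"pics/{n}0.png",c["image"][:,:,::-1]); print(n,c["camera_matrix"],c["R"],c["t"])
E
```

```text
{'time_s': 0.0, 'qpos': array([ 1.24631170e+00,  3.09012650e-01,  1.63519262e+00, -2.93500867e-05,
        1.19970930e+00, -6.96940153e-02]), 'qvel': array([-6.18483604e-04,  9.05989392e-04, -9.55914212e-04, -8.64336992e-04,
       -6.73126729e-05,  6.10189591e-04]), 'joint_torque': array([ 3.44894033e-04, -4.15256846e+01, -2.76665998e+01,  8.88686168e-05,
        1.04155738e-02, -5.09534004e-06]), 'ee_pos': array([0.15730534, 0.60406485, 0.24703939]), 'tool_rot': array([-3.14145822e+00,  2.31818756e-03,  1.31601655e+00]), 'force': array([-0.03601782, -0.16673089,  0.58271199]), 'torque': array([-0.03164388,  0.00116687,  0.00500632]), 'opening': 0.08582973520776216}
scene [[459.08595724   0.         277.21630769]
 [  0.         459.08595724 214.56166398]
 [  0.           0.           1.        ]] [[-0.58097142  0.81365175  0.02104855]
 [ 0.57395386  0.42788214 -0.69820759]
 [-0.57710412 -0.39355776 -0.71558586]] [ 0.36677321 -0.28176303  1.64156481]
top [[430.72175279   0.         276.66942865]
 [  0.         430.72175279 210.37563893]
 [  0.           0.           1.        ]] [[ 0.00667452 -0.99997106  0.00365001]
 [-0.99128917 -0.0070966  -0.13151203]
 [ 0.13153413 -0.00274043 -0.99130786]] [-0.02395343  0.62904774  0.9474036 ]
```

View pics/scene0.png

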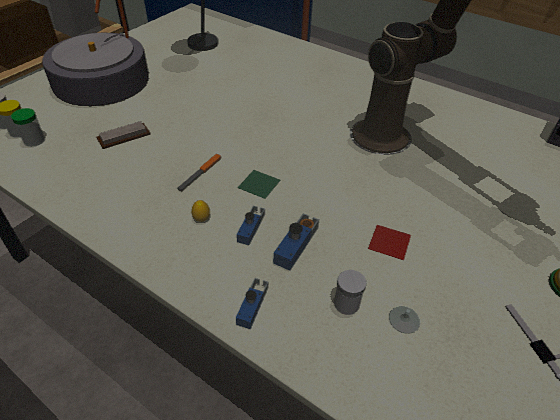

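View pics/top0.png

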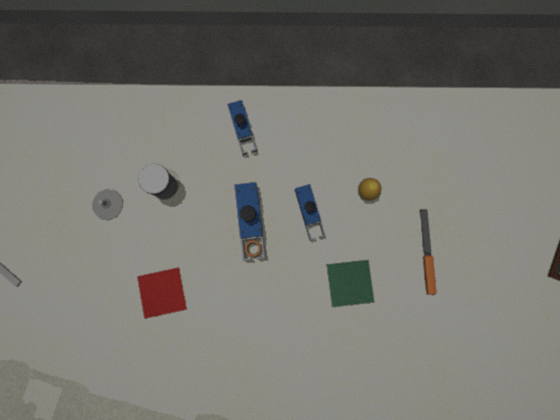

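The top view shows the largest dispenser, with its magazine (bronze ring visible) at about (253,249) and its plunger at (249,214). The green square is at (350,283) and the red one at (162,292). A smaller look-alike dispenser stands at about (310,210), between the real one and the egg at (370,188).

```bash
cat > h.py <<'E'
import numpy as np,cv2,pickle
def world(c):
    K=c["camera_matrix"];d=c["depth"].astype(float);v,u=np.mgrid[:420,:560]
    P=np.stack([(u-K[0,2])/K[0,0]*d,(v-K[1,2])/K[1,1]*d,d],-1)
    return (P-c["t"])@c["R"]
def rect(pts): return cv2.minAreaRect((pts[:,:2]*1000).astype(np.float32))
E
python3 - <<'E'
from h import *
c=pickle.load(open("top.pkl","rb"));W=world(c);im=c["image"].astype(int);r,g,b=im[...,0],im[...,1],im[...,2];ok=c["depth"]>0
v,u=np.mgrid[:420,:560]
gm=ok&(g>r*1.4)&(g>b*1.1)&(u>310)&(u<390)&(v>250)
print("green",gm.sum(),rect(W[gm]),np.median(W[gm],0),cv2.boxPoints(rect(W[gm])))
bm=ok&(b>r*1.5)&(b>g*1.2)&(u>225)&(u<275)&(v>175)&(v<250)
z=W[...,2]
print("bench z",np.median(z[230:330,200:320]))
t=bm&(z>.038)&(z<.054);print("housing",t.sum(),rect(W[t]),np.median(z[t]))
print(cv2.boxPoints(rect(W[t])))
reg=ok&(u>225)&(u<275)&(v>175)&(v<275)
p=reg&(z>.074);print("plunger",p.sum(),W[p].mean(0),rect(W[p]),np.median(z[p]))
m=reg&(z>.03)&(z<.04)&(v>230);print("mag",m.sum(),rect(W[m]),np.median(z[m]))
small=ok&(u>290)&(u<330)&(v>175)&(v<245)&(z>.01);print("small",rect(W[small]),z[small].max())
rm=ok&(r>g*2)&(u<200)&(v>250)
print("red",rect(W[rm]))
im=cv2.resize(c["image"][150:330,210:390,::-1],None,fx=3.3,fy=3.3,interpolation=cv2.INTER_CUBIC);cv2.imwrite("pics/crop0.png",cv2.convertScaleAbs(im,alpha=1.5))
E
```

```text
green 1667 ((464.7146301269531, -192.71981811523438), (95.830322265625, 95.40096282958984), 7.014455318450928) [ 4.64337973e-01 -1.92337300e-01  3.82610907e-04] [[ 411.33295 -151.22775]
 [ 422.98328 -245.91467]
 [ 518.0963  -234.21188]
 [ 506.44598 -139.52496]]
bench z -0.0001858177020768093
housing 925 ((629.9645385742188, 45.91815185546875), (122.76793670654297, 49.28738784790039), 7.158078193664551) 0.045794069712253735
[[565.98816   62.720882]
 [572.12976   13.817638]
 [693.9409    29.115421]
 [687.7993    78.01866 ]]
plunger 206 [0.6170559  0.04493496 0.08355101] ((617.6564331054688, 44.532066345214844), (35.76874542236328, 33.033172607421875), 0.6223537921905518) 0.0835206373645829
mag 199 ((543.1939697265625, 35.906455993652344), (51.04583740234375, 50.987091064453125), 6.9681830406188965) 0.03496583522843123
small ((628.6243896484375, -96.46159362792969), (126.5749282836914, 37.18414306640625), 16.387540817260742) 0.06557155765202505
red ((439.85577392578125, 247.86367797851562), (96.29348754882812, 97.22205352783203), 12.367136001586914)
```

View pics/crop0.png

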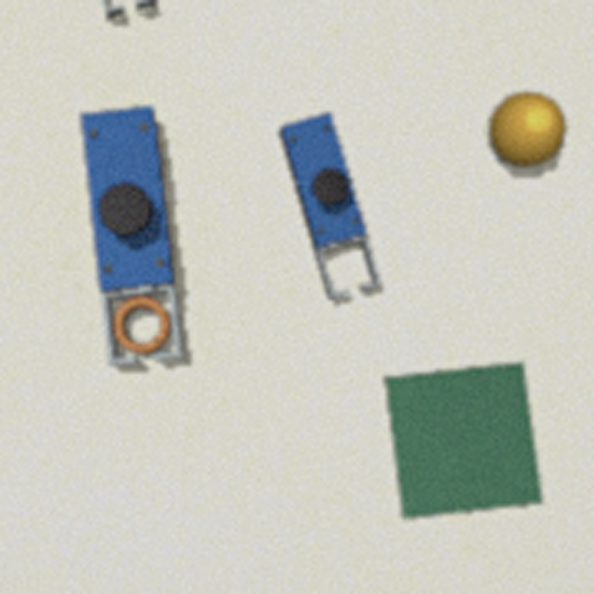

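The dispenser axis has a yaw of about 7.1°, which puts the plunger near (617.6, 45.1) mm, the ring exit near (482, 28) and the green centre at (465, -193). I'll go high to above the plunger with the fingers shut, and turn the jaw axis roughly along world x.

{"op": "apply_moves", "data": {
  "deltas": [
    {"x": 28, "y": -34, "wz": -8},
    {"x": 56, "y": -68, "wz": -16},
    {"x": 84, "y": -102, "wz": -24},
    {"x": 112, "y": -136, "wz": -32},
    {"x": 140, "y": -170, "wz": -40},
    {"x": 168, "y": -204, "wz": -48},
    {"x": 196, "y": -238, "wz": -56},
    {"x": 224, "y": -272, "wz": -64},
    {"x": 252, "y": -306, "wz": -72},
    {"x": 280, "y": -340, "wz": -80}
  ],
  "fingers": 0
}}

```text
invalid input at $.deltas[0]: expected keys x, y, z, wx, wy, wz
```

{"op": "apply_moves", "data": {
  "deltas": [
    {"x": 30, "y": -36},
    {"x": 60, "y": -72},
    {"x": 90, "y": -108},
    {"x": 120, "y": -144},
    {"x": 150, "y": -184},
    {"x": 180, "y": -220, "z": -10},
    {"x": 180, "y": -220, "z": -50},
    {"x": 180, "y": -220, "z": -90},
    {"x": 180, "y": -220, "z": -110},
    {"x": 180, "y": -220, "z": -120}
  ]
}}

```text
invalid input at $.deltas[0]: expected keys x, y, z, wx, wy, wz
```

All six keys are required in every row. Neither call moved the arm.

{"op": "apply_moves", "data": {
  "deltas": [
    {"x": 28, "y": -34, "z": 0, "wx": 0, "wy": 0, "wz": -8},
    {"x": 56, "y": -68, "z": 0, "wx": 0, "wy": 0, "wz": -16},
    {"x": 84, "y": -102, "z": 0, "wx": 0, "wy": 0, "wz": -24},
    {"x": 112, "y": -136, "z": 0, "wx": 0, "wy": 0, "wz": -32},
    {"x": 140, "y": -170, "z": 0, "wx": 0, "wy": 0, "wz": -40},
    {"x": 168, "y": -204, "z": 0, "wx": 0, "wy": 0, "wz": -48},
    {"x": 196, "y": -238, "z": 0, "wx": 0, "wy": 0, "wz": -56},
    {"x": 224, "y": -272, "z": 0, "wx": 0, "wy": 0, "wz": -64},
    {"x": 252, "y": -306, "z": 0, "wx": 0, "wy": 0, "wz": -72},
    {"x": 280, "y": -340, "z": 0, "wx": 0, "wy": 0, "wz": -80}
  ],
  "fingers": 0
}}

```text
time_s: 1.1
ee_pos: [0.4381, 0.2631, 0.248]
tool_rot: [3.141, 0.0, -0.086]
force: [0.3, 0.1, 0.7]
opening: -0.0002
```

{"op": "apply_moves", "data": {
  "deltas": [
    {"x": 30, "y": -36, "z": 0, "wx": 0, "wy": 0, "wz": 0},
    {"x": 60, "y": -72, "z": 0, "wx": 0, "wy": 0, "wz": 0},
    {"x": 90, "y": -108, "z": 0, "wx": 0, "wy": 0, "wz": 0},
    {"x": 120, "y": -144, "z": 0, "wx": 0, "wy": 0, "wz": 0},
    {"x": 150, "y": -182, "z": 0, "wx": 0, "wy": 0, "wz": 0},
    {"x": 180, "y": -219, "z": 0, "wx": 0, "wy": 0, "wz": 0},
    {"x": 180, "y": -219, "z": -40, "wx": 0, "wy": 0, "wz": 0},
    {"x": 180, "y": -219, "z": -80, "wx": 0, "wy": 0, "wz": 0},
    {"x": 180, "y": -219, "z": -120, "wx": 0, "wy": 0, "wz": 0},
    {"x": 180, "y": -219, "z": -120, "wx": 0, "wy": 0, "wz": 0}
  ]
}}

```text
time_s: 2.1
ee_pos: [0.6113, 0.0455, 0.1208]
tool_rot: [3.14, 0.016, -0.081]
force: [-1.5, -0.0, -1.0]
opening: -0.0002
```

Run:
```python
from cell import bot, optics
import cv2
print(bot.observe()["ee_pos"],bot.observe()["force"])
c=optics.capture("scene");cv2.imwrite("pics/s1.png",cv2.resize(c["image"][150:330,180:420,::-1],None,fx=3,fy=3))
```

```text
[0.61125255 0.04547609 0.12081527] [-1.48176331 -0.04604362 -1.04343395]
```

View pics/s1.png

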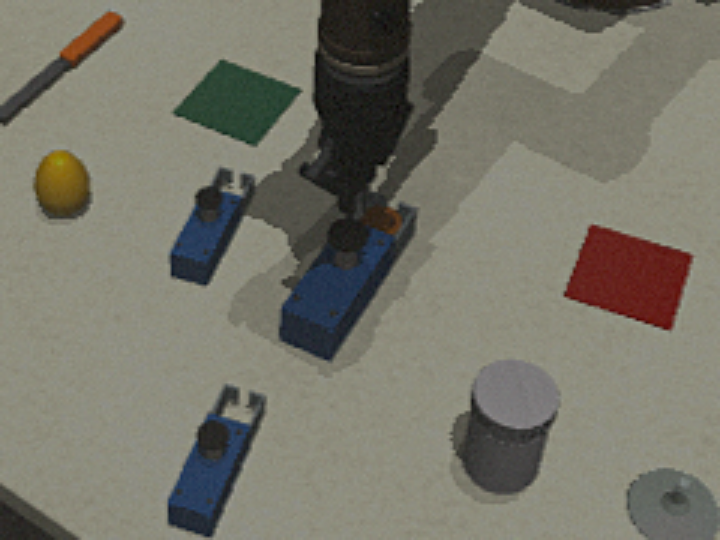

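The view shows the closed fingers just above the black plunger at about (345,232). The pose hadn't settled when I took it, so I'll let it settle and come down to just above the plunger top.

{"op": "apply_moves", "data": {
  "deltas": [
    {"x": 0, "y": 0, "z": 0, "wx": 0, "wy": 0, "wz": 0},
    {"x": 0, "y": 0, "z": 0, "wx": 0, "wy": 0, "wz": 0},
    {"x": 0, "y": 0, "z": -8, "wx": 0, "wy": 0, "wz": 0},
    {"x": 0, "y": 0, "z": -16, "wx": 0, "wy": 0, "wz": 0},
    {"x": 0, "y": 0, "z": -20, "wx": 0, "wy": 0, "wz": 0},
    {"x": 0, "y": 0, "z": -20, "wx": 0, "wy": 0, "wz": 0},
    {"x": 0, "y": 0, "z": -20, "wx": 0, "wy": 0, "wz": 0}
  ]
}}

```text
time_s: 2.85
ee_pos: [0.6174, 0.0458, 0.108]
tool_rot: [3.142, 0.001, -0.08]
force: [0.5, 1.2, -0.9]
opening: 0.0
```

{"op": "apply_moves", "data": {
  "deltas": [
    {"x": 0, "y": 0, "z": -4, "wx": 0, "wy": 0, "wz": 0},
    {"x": 0, "y": 0, "z": -8, "wx": 0, "wy": 0, "wz": 0},
    {"x": 0, "y": 0, "z": -12, "wx": 0, "wy": 0, "wz": 0},
    {"x": 0, "y": 0, "z": -16, "wx": 0, "wy": 0, "wz": 0},
    {"x": 0, "y": 0, "z": -20, "wx": 0, "wy": 0, "wz": 0},
    {"x": 0, "y": 0, "z": -24, "wx": 0, "wy": 0, "wz": 0},
    {"x": 0, "y": 0, "z": -28, "wx": 0, "wy": 0, "wz": 0},
    {"x": 0, "y": 0, "z": -32, "wx": 0, "wy": 0, "wz": 0},
    {"x": 0, "y": 0, "z": -36, "wx": 0, "wy": 0, "wz": 0},
    {"x": 0, "y": 0, "z": -38, "wx": 0, "wy": 0, "wz": 0}
  ]
}}

```text
time_s: 3.85
ee_pos: [0.6181, 0.0458, 0.0718]
tool_rot: [3.142, -0.0, -0.08]
force: [-2.7, 0.6, 10.2]
opening: 0.0001
```

{"op": "apply_moves", "data": {
  "deltas": [
    {"x": 0, "y": 0, "z": -1, "wx": 0, "wy": 0, "wz": 0},
    {"x": 0, "y": 0, "z": -1, "wx": 0, "wy": 0, "wz": 0}
  ]
}}

```text
time_s: 4.05
ee_pos: [0.6181, 0.0458, 0.0707]
tool_rot: [-3.142, -0.001, -0.08]
force: [-1.8, 0.1, 6.9]
opening: -0.0002
```

{"op": "apply_moves", "data": {
  "deltas": [
    {"x": 0, "y": 0, "z": -1, "wx": 0, "wy": 0, "wz": 0},
    {"x": 0, "y": 0, "z": -2, "wx": 0, "wy": 0, "wz": 0},
    {"x": 0, "y": 0, "z": -2, "wx": 0, "wy": 0, "wz": 0}
  ]
}}

```text
time_s: 4.35
ee_pos: [0.6181, 0.0458, 0.0691]
tool_rot: [3.142, -0.001, -0.08]
force: [-3.6, 0.5, 8.1]
opening: 0.0005
```

{"op": "apply_moves", "data": {
  "deltas": [
    {"x": 0, "y": 0, "z": -1, "wx": 0, "wy": 0, "wz": 0},
    {"x": 0, "y": 0, "z": -2, "wx": 0, "wy": 0, "wz": 0},
    {"x": 0, "y": 0, "z": -2, "wx": 0, "wy": 0, "wz": 0}
  ]
}}

```text
time_s: 4.65
ee_pos: [0.6183, 0.0458, 0.069]
tool_rot: [3.141, -0.0, -0.08]
force: [-6.9, 0.2, 18.7]
opening: -0.0002
```

The plunger is at its stop: the force rose from 8 to 19 N and the tool didn't move further. Now I'll raise the tool.

{"op": "apply_moves", "data": {
  "deltas": [
    {"x": 0, "y": 0, "z": 5, "wx": 0, "wy": 0, "wz": 0},
    {"x": 0, "y": 0, "z": 10, "wx": 0, "wy": 0, "wz": 0},
    {"x": 0, "y": 0, "z": 18, "wx": 0, "wy": 0, "wz": 0},
    {"x": 0, "y": 0, "z": 26, "wx": 0, "wy": 0, "wz": 0},
    {"x": 0, "y": 0, "z": 36, "wx": 0, "wy": 0, "wz": 0},
    {"x": 0, "y": 0, "z": 50, "wx": 0, "wy": 0, "wz": 0},
    {"x": 0, "y": 10, "z": 80, "wx": 0, "wy": 0, "wz": 0},
    {"x": -20, "y": 40, "z": 110, "wx": 0, "wy": 0, "wz": 0},
    {"x": -60, "y": 65, "z": 120, "wx": 0, "wy": 0, "wz": 0},
    {"x": -100, "y": 90, "z": 120, "wx": 0, "wy": 0, "wz": 0}
  ],
  "fingers": 23
}}

```text
time_s: 5.65
ee_pos: [0.5186, 0.1369, 0.1886]
tool_rot: [-3.14, -0.005, -0.081]
force: [0.4, 0.7, 0.8]
opening: 0.0197
```

```bash
cat > look.py <<'E'
import sys
from h import *
from cell import bot, optics
n=sys.argv[1]
c=optics.capture("top");pickle.dump(c,open("t.pkl","wb"))
cv2.imwrite(f"pics/{n}.png",cv2.convertScaleAbs(cv2.resize(c["image"][150:330,200:400,::-1],None,fx=3,fy=3,interpolation=cv2.INTER_CUBIC),alpha=1.4))
s=bot.observe();print(s["ee_pos"],s["tool_rot"],s["opening"],s["time_s"])
W=world(c);im=c["image"].astype(int);r,g,b=im[...,0],im[...,1],im[...,2];ok=c["depth"]>0;z=W[...,2]
m=(ok&(r>b*1.6)&(r>g*1.15)&(z<.06)).astype(np.uint8);m[:, :200]=0;m[:,400:]=0;m[:150]=0
k,l,st,ce=cv2.connectedComponentsWithStats(m)
for i in range(1,k):
    if st[i,4]>15:
        p=W[l==i];print(st[i],rect(p),np.median(p[:,2]), (p[:,:2].max(0)+p[:,:2].min(0))/2)
E
python3 look.py t1
python3 - <<'E'
from cell import optics
import cv2
c=optics.capture("scene");cv2.imwrite("pics/s2.png",cv2.resize(c["image"][150:330,180:420,::-1],None,fx=3,fy=3))
E
```

```text
[0.50885394 0.13953189 0.18530867] [-3.13986831  0.00927805 -0.07901593] 0.019466582647563464 5.7
[359 179  22  21 272] ((680.3821411132812, -233.53475952148438), (46.46742630004883, 44.44593048095703), 84.11892700195312) 0.04969126336254063 [ 0.68068339 -0.23379013]
[244 240  17  18 138] ((542.729736328125, 36.753726959228516), (39.76580810546875, 36.94940948486328), 0.922817587852478) 0.022539968518977486 [0.54276202 0.03676251]
[250 267  16  16  81] ((482.7845764160156, 23.95628547668457), (34.51682662963867, 35.05074691772461), 0.21837396919727325) 0.00968450245878333 [0.4827806  0.02395164]
```

View pics/t1.png

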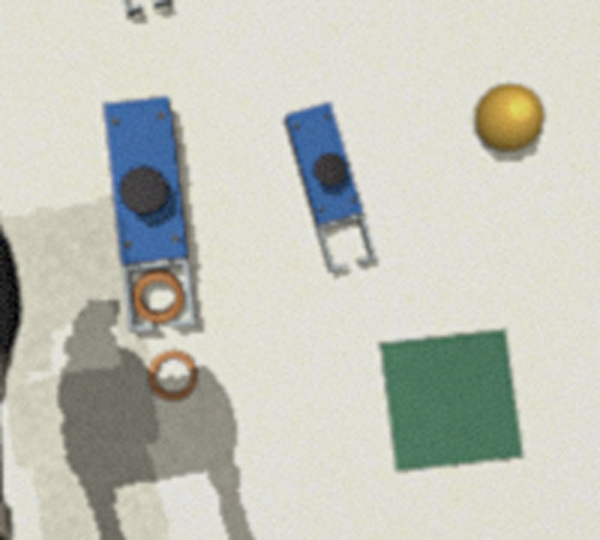

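View pics/s2.png

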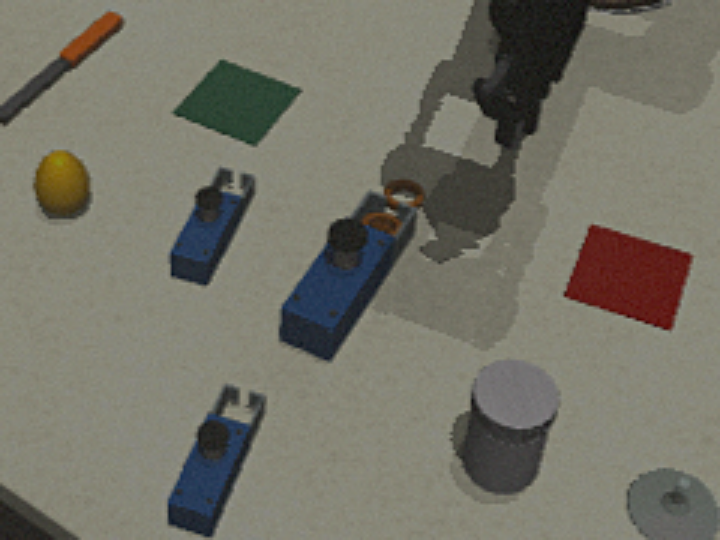

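Exactly one ring is out, at about (483, 25) mm. The plunger is up and the stack has dropped (its top is at 22 mm). I'll come down on the ring's +y side, with the fingers 20 mm apart as a cradle.

{"op": "apply_moves", "data": {
  "deltas": [
    {"x": -18, "y": -3, "z": 0, "wx": 0, "wy": 0, "wz": 0},
    {"x": -35, "y": -6, "z": -30, "wx": 0, "wy": 0, "wz": 0},
    {"x": -35, "y": -6, "z": -65, "wx": 0, "wy": 0, "wz": 0},
    {"x": -35, "y": -6, "z": -100, "wx": 0, "wy": 0, "wz": 0},
    {"x": -35, "y": -6, "z": -130, "wx": 0, "wy": 0, "wz": 0},
    {"x": -35, "y": -6, "z": -150, "wx": 0, "wy": 0, "wz": 0},
    {"x": -35, "y": -6, "z": -158, "wx": 0, "wy": 0, "wz": 0},
    {"x": -35, "y": -6, "z": -162, "wx": 0, "wy": 0, "wz": 0},
    {"x": -35, "y": -6, "z": -162, "wx": 0, "wy": 0, "wz": 0}
  ]
}}

```text
time_s: 6.65
ee_pos: [0.4831, 0.1298, 0.0237]
tool_rot: [-3.141, -0.001, -0.08]
force: [-0.4, 0.7, -0.3]
opening: 0.0199
```

```bash
python3 look.py t2
python3 - <<'E'
from cell import optics
import cv2
c=optics.capture("scene");cv2.imwrite("pics/s3.png",cv2.resize(c["image"][150:330,180:420,::-1],None,fx=3,fy=3))
E
```

```text
[0.48356728 0.12991759 0.0241585 ] [-3.14118595e+00 -1.60883767e-03 -8.03228775e-02] 0.019483152614987703 6.7
[359 178  22  22 275] ((681.2418823242188, -233.96200561523438), (48.26628112792969, 45.087406158447266), 54.59206771850586) 0.049138255238133824 [ 0.68195611 -0.2340867 ]
[244 240  17  18 136] ((542.622802734375, 36.737701416015625), (39.577880859375, 37.059326171875), 2.215729236602783) 0.022329723171573043 [0.54272075 0.03685235]
[250 267  16  16  86] ((482.7555847167969, 23.96270751953125), (34.60972595214844, 34.99237060546875), 0.7787786722183228) 0.0090486885529921 [0.48274703 0.02397797]
```

View pics/t2.png

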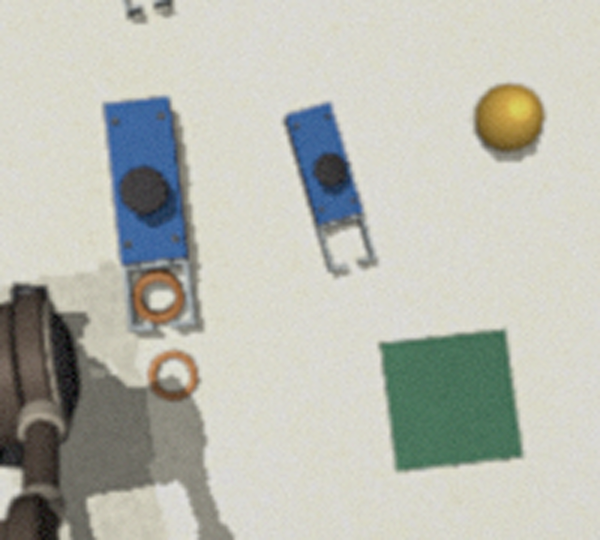

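View pics/s3.png

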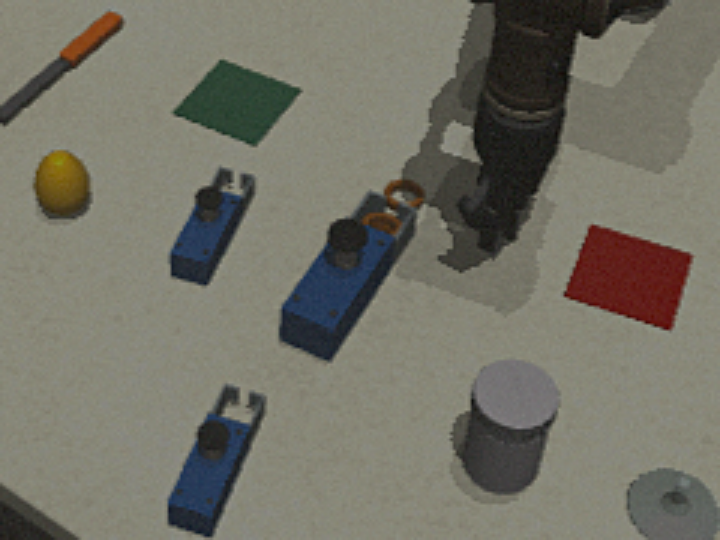

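{"op": "apply_moves", "data": {
  "deltas": [
    {"x": 0, "y": -15, "z": -3, "wx": 0, "wy": 0, "wz": 0},
    {"x": 0, "y": -30, "z": -4, "wx": 0, "wy": 0, "wz": 0},
    {"x": 0, "y": -44, "z": -4, "wx": 0, "wy": 0, "wz": 0},
    {"x": 0, "y": -54, "z": -4, "wx": 0, "wy": 0, "wz": 0},
    {"x": 0, "y": -62, "z": -4, "wx": 0, "wy": 0, "wz": 0},
    {"x": 0, "y": -68, "z": -4, "wx": 0, "wy": 0, "wz": 0},
    {"x": 0, "y": -74, "z": -4, "wx": 0, "wy": 0, "wz": 0},
    {"x": 0, "y": -80, "z": -4, "wx": 0, "wy": 0, "wz": 0},
    {"x": -1, "y": -86, "z": -4, "wx": 0, "wy": 0, "wz": 0},
    {"x": -1, "y": -92, "z": -4, "wx": 0, "wy": 0, "wz": 0}
  ]
}}

```text
time_s: 7.75
ee_pos: [0.4814, 0.0376, 0.0193]
tool_rot: [-3.141, 0.0, -0.08]
force: [0.3, 0.6, 0.6]
opening: 0.02
```

```bash
python3 look.py t3
python3 - <<'E'
from cell import optics
import cv2
c=optics.capture("scene");cv2.imwrite("pics/s4.png",cv2.resize(c["image"][170:290,240:400,::-1],None,fx=4,fy=4))
c=optics.capture("wrist");cv2.imwrite("pics/w4.png",c["image"][:,:,::-1])
E
```

```text
[0.48143592 0.03693995 0.01922736] [ 3.14123836e+00  2.19474108e-04 -8.01552450e-02] 0.01986708053011283 7.8
[359 178  22  22 285] ((681.1460571289062, -233.89239501953125), (47.79515838623047, 45.47410583496094), 63.95503616333008) 0.04975356271399881 [ 0.68212717 -0.23417882]
[244 240  17  15  89] ((547.6253051757812, 37.354393005371094), (31.45783805847168, 37.11202621459961), 8.659993171691895) 0.023766167242148868 [0.54622335 0.03672104]
```

View pics/t3.png

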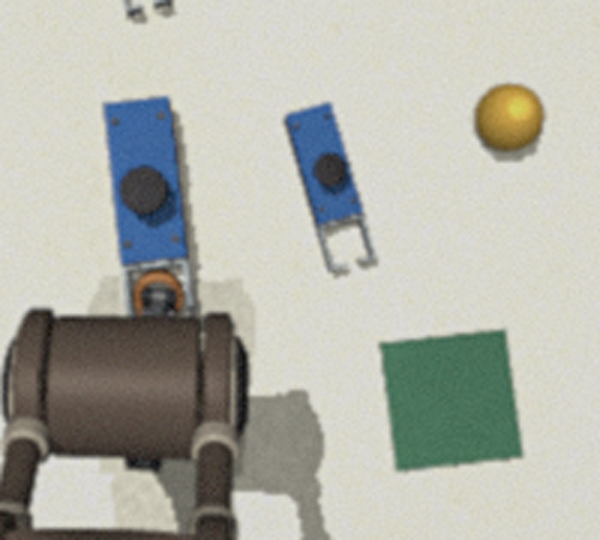

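View pics/s4.png

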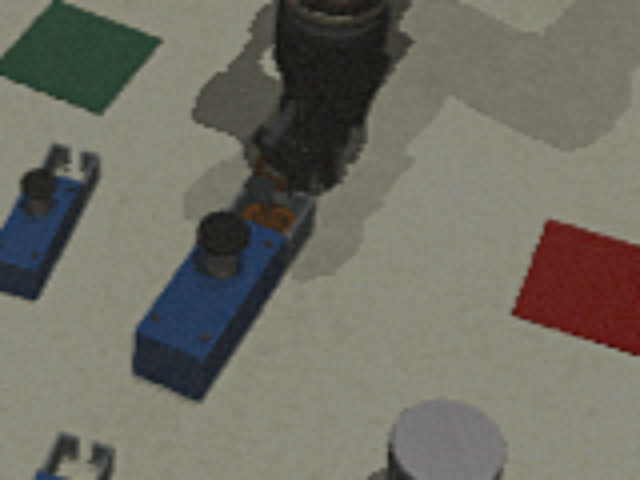

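View pics/w4.png

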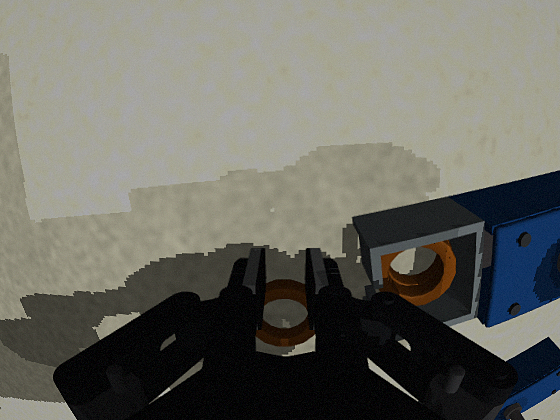

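In the wrist view the ring (cols 257–315, row ~310) sits against the leading edges of both fingers. I'll push it toward green.

{"op": "apply_moves", "data": {
  "deltas": [
    {"x": -0.5, "y": -8, "z": 0, "wx": 0, "wy": 0, "wz": 0},
    {"x": -1, "y": -16, "z": 0, "wx": 0, "wy": 0, "wz": 0},
    {"x": -1.5, "y": -25, "z": 0, "wx": 0, "wy": 0, "wz": 0},
    {"x": -2, "y": -34, "z": 0, "wx": 0, "wy": 0, "wz": 0},
    {"x": -3, "y": -43, "z": 0, "wx": 0, "wy": 0, "wz": 0},
    {"x": -4, "y": -52, "z": 0, "wx": 0, "wy": 0, "wz": 0},
    {"x": -5, "y": -61, "z": 0, "wx": 0, "wy": 0, "wz": 0},
    {"x": -6, "y": -70, "z": 0, "wx": 0, "wy": 0, "wz": 0},
    {"x": -6.5, "y": -79, "z": 0, "wx": 0, "wy": 0, "wz": 0},
    {"x": -7, "y": -86, "z": 0, "wx": 0, "wy": 0, "wz": 0}
  ]
}}

```text
time_s: 8.9
ee_pos: [0.4745, -0.049, 0.0193]
tool_rot: [3.142, -0.0, -0.081]
force: [0.2, 0.7, 0.0]
opening: 0.0197
```

Run:
```python
from cell import optics
import cv2
c=optics.capture("wrist");cv2.imwrite("pics/w5.png",c["image"][:,:,::-1])
```

```text
(no output)
```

View pics/w5.png

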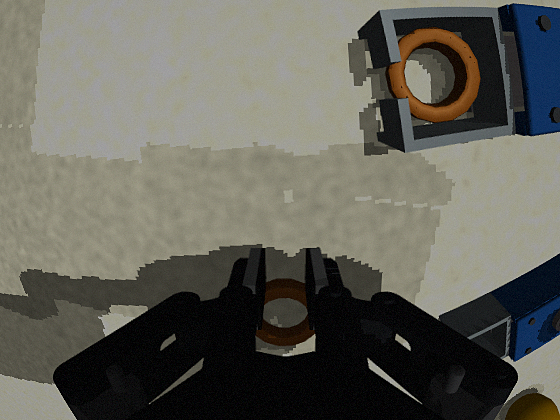

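The ring is following in the cradle (row ~310, cols 257–317) and two rings are still in the magazine. I'll carry on.

{"op": "apply_moves", "data": {
  "deltas": [
    {"x": -0.5, "y": -8, "z": 0, "wx": 0, "wy": 0, "wz": 0},
    {"x": -1, "y": -17, "z": 0, "wx": 0, "wy": 0, "wz": 0},
    {"x": -1.5, "y": -26, "z": 0, "wx": 0, "wy": 0, "wz": 0},
    {"x": -2, "y": -35, "z": 0, "wx": 0, "wy": 0, "wz": 0},
    {"x": -3, "y": -44, "z": 0, "wx": 0, "wy": 0, "wz": 0},
    {"x": -3.5, "y": -53, "z": 0, "wx": 0, "wy": 0, "wz": 0},
    {"x": -4, "y": -62, "z": 0, "wx": 0, "wy": 0, "wz": 0},
    {"x": -4.5, "y": -71, "z": 0, "wx": 0, "wy": 0, "wz": 0},
    {"x": -5, "y": -80, "z": 0, "wx": 0, "wy": 0, "wz": 0},
    {"x": -5.5, "y": -88, "z": 0, "wx": 0, "wy": 0, "wz": 0}
  ]
}}

```text
time_s: 9.95
ee_pos: [0.469, -0.137, 0.0193]
tool_rot: [3.142, -0.0, -0.08]
force: [0.6, 0.3, -0.1]
opening: 0.0197
```

{"op": "apply_moves", "data": {
  "deltas": [
    {"x": -0.5, "y": -7, "z": 0, "wx": 0, "wy": 0, "wz": 0},
    {"x": -1, "y": -13, "z": 0, "wx": 0, "wy": 0, "wz": 0},
    {"x": -1, "y": -18, "z": 0, "wx": 0, "wy": 0, "wz": 0},
    {"x": -1.5, "y": -22, "z": 0, "wx": 0, "wy": 0, "wz": 0},
    {"x": -1.5, "y": -25, "z": 0, "wx": 0, "wy": 0, "wz": 0},
    {"x": -1.5, "y": -27, "z": 0, "wx": 0, "wy": 0, "wz": 0},
    {"x": -1.5, "y": -28, "z": 0, "wx": 0, "wy": 0, "wz": 0},
    {"x": -1.5, "y": -28, "z": 0, "wx": 0, "wy": 0, "wz": 0}
  ]
}}

```text
time_s: 10.75
ee_pos: [0.4676, -0.1643, 0.0193]
tool_rot: [3.141, -0.0, -0.08]
force: [-0.1, -1.0, -0.3]
opening: 0.0201
```

Run:
```python
from cell import optics
import cv2
c=optics.capture("wrist");cv2.imwrite("pics/w6.png",c["image"][:,:,::-1])
```

```text
(no output)
```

View pics/w6.png

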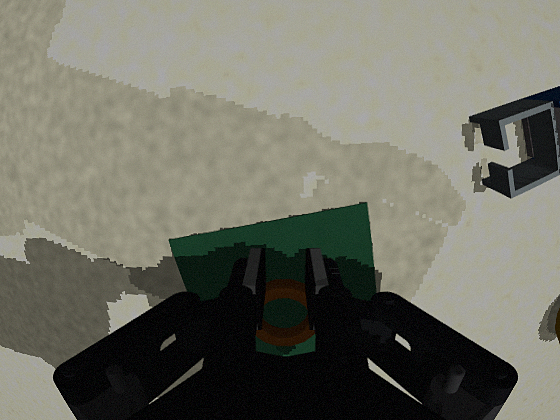

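The ring (row ~312) is inside the green area, with green visible all round it. I'll back off in +y so the ring isn't dragged, then raise the arm well clear and check.

{"op": "apply_moves", "data": {
  "deltas": [
    {"x": 0.3, "y": 4, "z": 0, "wx": 0, "wy": 0, "wz": 0},
    {"x": 1, "y": 14, "z": 0, "wx": 0, "wy": 0, "wz": 0},
    {"x": 2, "y": 28, "z": 0, "wx": 0, "wy": 0, "wz": 0},
    {"x": 2, "y": 42, "z": 10, "wx": 0, "wy": 0, "wz": 0},
    {"x": 2, "y": 55, "z": 40, "wx": 0, "wy": 0, "wz": 0},
    {"x": 2, "y": 60, "z": 80, "wx": 0, "wy": 0, "wz": 0},
    {"x": 2, "y": 80, "z": 120, "wx": 0, "wy": 0, "wz": 0},
    {"x": 0, "y": 120, "z": 150, "wx": 0, "wy": 0, "wz": 0},
    {"x": -20, "y": 160, "z": 170, "wx": 0, "wy": 0, "wz": 0},
    {"x": -40, "y": 200, "z": 180, "wx": 0, "wy": 0, "wz": 0}
  ]
}}

```text
time_s: 11.8
ee_pos: [0.4283, 0.0381, 0.2025]
tool_rot: [-3.141, -0.006, -0.08]
force: [0.2, 1.1, 0.8]
opening: 0.0195
```

{"op": "apply_moves", "data": {
  "deltas": [
    {"x": -10, "y": 40, "z": 0, "wx": 0, "wy": 0, "wz": 0},
    {"x": -20, "y": 80, "z": 0, "wx": 0, "wy": 0, "wz": 0},
    {"x": -30, "y": 120, "z": 0, "wx": 0, "wy": 0, "wz": 0},
    {"x": -40, "y": 160, "z": 0, "wx": 0, "wy": 0, "wz": 0},
    {"x": -40, "y": 180, "z": 0, "wx": 0, "wy": 0, "wz": 0},
    {"x": -40, "y": 180, "z": 0, "wx": 0, "wy": 0, "wz": 0},
    {"x": -40, "y": 180, "z": 0, "wx": 0, "wy": 0, "wz": 0}
  ]
}}

```text
time_s: 12.5
ee_pos: [0.3867, 0.2163, 0.1995]
tool_rot: [3.141, 0.0, -0.078]
force: [-0.1, -0.3, -0.3]
opening: 0.0195
```

```bash
python3 look.py t9
python3 - <<'E'
import pickle,cv2
c=pickle.load(open("t.pkl","rb"));cv2.imwrite("pics/full9.png",c["image"][:,:,::-1])
E
```

```text
[0.38689775 0.21567736 0.19937988] [ 3.14092564e+00  1.24908871e-04 -7.91377333e-02] 0.019460000052768777 12.55
[359 178  22  22 279] ((680.8793334960938, -233.74603271484375), (47.790889739990234, 45.242366790771484), 65.67329406738281) 0.049867870321592046 [ 0.68181289 -0.23411886]
[244 240  17  18 139] ((542.7615966796875, 36.82673645019531), (39.80929183959961, 37.10210418701172), 2.588191270828247) 0.022006708761625242 [0.54276616 0.0368602 ]
[343 275  17  17 137] ((464.6692199707031, -194.0224151611328), (36.76381301879883, 39.87715148925781), 0.22374574840068817) 0.009087492844895628 [ 0.46465962 -0.19400483]
```

View pics/t9.png

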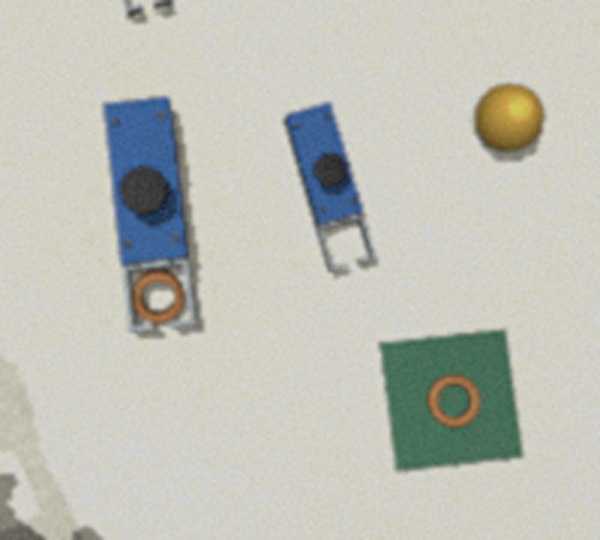

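View pics/full9.png

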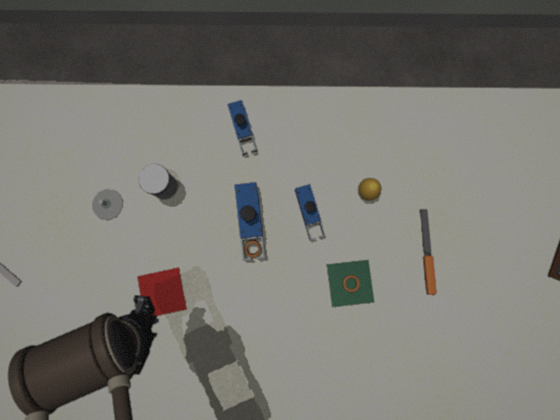

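The ring lies centred in the green square, at (351,284) in the full view. Everything else is where it was, and the arm is clear.

```bash
python3 -c "
from cell import close_job
print(close_job())"
```

```text
the job is handed in; nothing more can be done
None
```

The job is done and handed in at about 12.6 s of robot time, well inside the 54 s limit.

- **Press:** I pressed the plunger once at about 0.04 m/s until it hit its stop (about 19 N), and it came back up when I let go. One ring came out, and the remaining stack then measured about 22 mm high, which fits two rings.
- **Push:** I pushed the ring flat along the bench with the fingers set 20 mm apart as a cradle.
- **Final check:** The top camera put the ring at (464.7, -194.0) mm against a green-square centre of (464.7, -192.7) mm. That is about 1 mm off centre, with roughly 28 mm of green left all round.
- **Surroundings:** In the last top picture the egg, canister, goblet foot and file stand where they did at the start. The arm is clear of everything.

No check failed or disagreed. My first two move calls were refused for missing keys and moved nothing.

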